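# Shut and bolt the component case

### The arm

A 6-joint arm with a two-finger parallel gripper is mounted at the origin on the work surface. World frame = base frame: x ahead of the robot, y to its left, z up, the work surface at z = 0. Lengths are in m, angles in rad, forces in N, time in s.
With the tool pointing down it reaches from about 0.425 to 0.925 m from the base axis. Payload 12.5 kg.
Tool frame: the origin (TCP) lies midway between the tips of the shut fingers; the grasp point (between the pads) lies 19 mm behind it; x points along the fingers, z is the direction in which the jaws open and shut, and the axes are right-handed (so a half turn about x gives the same grasp; the last joint's range is limited). The gripper opens to 85 mm and grips with 20 to 120 N. Pads are 22 mm wide; open, the fingers measure 114 mm over their backs; the gripper's body (76 mm by 85 mm) begins 54 mm behind the grasp point. The pads swing forward as they close: fully open they stand 13 mm farther back than shut.
Start: joints at [-1.31, 0.491, 1.559, -0, 1.092, -0.106], TCP at [0.224, -0.583, 0.211] pointing down, gripper open.
Joint ranges: [-3.1, 3.1], [-0.84, 2.19], [0.05, 2.79], [-1.13, 4.28], [0.06, 2.93], [-2.69, 2.69]. Speed limits (rad/s): [2.22, 2.22, 2.79, 3.14, 3.14, 3.14].

### API

Orientations are given as a 3x3 rotation matrix whose columns are the frame's x, y, z axes.
In Python, from cell import manip gives the robot as it stands.
- The arm moves only by the tool drive_tool, never from a script. Its argument "series" is a list of rows, each a list of 3 entries, a list of its own where there are three numbers: the closure, from -1 (fully open) to 1 (shut), then the shift along the tool's x, y, z in mm, then the turn, a rotation vector about the tool's x, y, z in rad. A call has 1 to 5 rows; each row is the pose to reach, as a shift and turn from the pose commanded when the call began, along the tool's axes at that moment; what a row does not reach only later rows make up. A row lasts 1/12 s, in which the tool goes at most 41.7 mm and 7.16 degrees, less where a joint would pass 70% of its speed; a pose out of reach is approached as far as the arm can. A call with a gripper value outside its range is refused whole. The fingers move at their own pace and stop on an object; "squeeze" is the grip in N (left out, the last holds). Time passes only in rows, so rows that repeat a pose let the fingers close. It gives the time, the measured TCP pose, the force and the opening at its end, in the units of the state.
- manip.read_state(): the state, without advancing time (a new reading comes with each control period).
- manip.grab_frame(name): name is "scene" or "top" or "wrist"; returns a dict with "color" (384x512x3 uint8, red, green, blue), "depth" (384x512 float32, m along the optical axis (not along the pixel's ray), 0 where there is no reading), "K" (3x3 intrinsics, pixels), "R" (3x3) and "t" (3): a world point X has camera coordinates R X + t; the wrist camera has in their place "hand_eye" (4x4, takes a point from camera to tool coordinates, whose origin is the TCP and whose axes are the tool frame's). Camera axes: x right, y down, z forward; pixel columns grow to the right and rows downward; lengths in m; the calibration is good to about 2 mm. A picture is of the moment at which its call begins: read the wrist's pose just before it.
- manip.hand_in(): hands the job in, once; it reports no verdict.
The state is a dict: "t": time; "joint_positions": joint angles; "dq": joint speeds; "effort": joint torques, N m; "position": TCP position; "ee_rot": TCP orientation; "force": force on the tool from outside, world axes, zero at the start; "moment": the same for the moment, N m; "opening": finger opening in m.
Only numpy, scipy, OpenCV 4.12 (cv2) and the standard library are available. Lean on these libraries where they do the work, as an engineer would, in place of code of your own. Each camera call takes 0.05 s, during which the arm holds its last target. There are 200 camera calls.

### The job

The compartment case on the electronics bench has been left open. Without gripping or lifting anything, push its lid down with the fingertips until it is fully shut, without slamming it, and then push the knob of its little bolt sideways as far as it goes, so that the bolt lies over the lid's lug. Leave the case standing where it is and do not disturb the other things on the bench.

Things in the scene. Friction and masses are not known exactly. Their poses are not given: they have to be found in the camera images.
- case: loose grey case, 1.4 kg: open box 130 (x) x 200 (y) x 45 high with compartments. Origin: centre of the box's underside; z up; -x the near (bolt) side. Hinge axis along y at x = +65, z = +45. Black near ledge (top z = 46, x -65 to -101, y -60 to +60) carries the bolt and its steel sleeve (y +36 to +52, x -75 to -95, top z = 61)
- lid (a joint): opening angle of the lid, rad: 0 = fully shut (flat on the box), 1.57 = upright, limit 1.95 (leaning back, away from the bolt). Stiff hinge (0.15 N m, about 1.5 N pushed 100 mm from the hinge): the lid stays where it is left. Clear panel with grey rim and white card, 130 mm from hinge to free edge, 200 wide, 8 thick; shut, its upper face is 53 mm above the bench
- lid_edge (a point): middle of the lid's free edge, on the outer face (the upper face when shut), 130 mm from the hinge line. A steel lug, 26 wide (case y from -46 to -20) and 5 thick, stands 32 mm out from this edge, within the lid's thickness
- bolt (a joint): travel of the steel bolt, m: 0 = drawn back, 0.030 = fully home (its tongue over the lid's lug). Grows towards the case's -y; slides with about 1.2 N of friction and stays where it is left
- bolt_knob (a point): centre of the top face of the bolt's upright round steel knob, 14 mm diameter. At case x = -85, z = 84 mm (31 mm above the shut lid's top; the knob runs down to z = 46), y = +20 mm minus the travel. It is pushed on its +y side, towards -y
- spool: bystander: loose steel-coloured solder spool, 54 mm diameter, 40 high, standing upright; origin centre of underside
- tin: bystander: loose round flux tin with orange lid, 66 mm diameter, 26 high; origin centre of underside
- board: bystander: loose green circuit board with components, 55 (x) x 85 (y) mm, 17 high; origin centre of underside; lies behind the case's hinge side
- helper: bystander: loose magnifier stand, foot 70 (x) x 50 (y) x 24 high, post, glass and cross bar reaching 120 mm high and 75 mm to either side (y); origin centre of the foot's underside

How it is judged:
On the way, in this order (a step that is already met when the one before it is completed fails the run):
1. the lid is fully shut (value of joint lid below 0.04 rad), for 0.2 s.
2. then the bolt is pushed home over the lug (value of joint bolt above 0.025 m and value of joint lid below 0.04 rad), for 0.2 s.
At the end, for the whole second after the job is handed in: Lid within 0.04 rad of fully shut, bolt at 25 mm or more of its 30 mm travel, the case flat on the bench, at rest and within 40 mm of where it stood, the spool, tin, circuit board and magnifier stand within 30 mm of where they stood (all of step 2 and distance of case from where it was at the start of the episode below 0.04 m and height (world z) of case below 0.008 m and angle between case's own z axis and vertical below 0.05 rad and linear speed of case below 0.01 m/s and distance of each of spool, tin, board, helper from where it was at the start of the episode below 0.03 m); the robot touches nothing.
It fails at once if the bolt is pushed out (over 12 mm) while the lid is still up (over 0.1 rad) (value of joint bolt above 0.012 m and value of joint lid above 0.1 rad).
It fails at once if the lid is slammed: closing faster than 3 rad/s in the last 0.3 rad (value of joint lid below 0.3 rad and velocity of joint lid below -3 rad/s).
It fails at once if the case is lifted (15 mm) or tipped (0.15 rad) (height (world z) of case above 0.015 m or angle between case's own z axis and vertical above 0.15 rad).
It fails at once if the case is shoved more than 40 mm (distance of case from where it was at the start of the episode above 0.04 m).
It fails at once if a bystander is moved or lifted by more than 30 mm (distance of any of spool, tin, board, helper from where it was at the start of the episode above 0.03 m).
It also fails if it takes over 54 s, if anything falls off the work surface, if the arm or the gripper's body presses on something with over 40 N, if the wrist force passes 120 N, or if a joint passes its speed limit or range.

## Working session

There is one attempt and no reset: what is moved stays moved. The work goes in short steps, Python scripts to look and compute and a tool call to move; the robot and the scene stay as the last step left them, time stands still between calls to the robot, and variables do not carry over. Pictures are saved under pics/ and viewed, about 8 in all and at most 12, crops included, and the job is handed in when it is done.

Besides the shell and the picture viewer there is one more tool, called after "Call:" as a command line: name --argument value ..., lists and objects as JSON in quotes. drive_tool: Moves the arm, as the interface text tells. Its arguments: {"type":"object","properties":{"series":{"type":"array"},"squeeze":{"type":"number"}},"required":["series"]}

```bash
mkdir -p pics; cat > h.py <<'E'
import numpy as np,cv2
from cell import manip
def grab(n):
    f=manip.grab_frame(n); return f
def pts(f):
    K=f['K'];d=f['depth'];v,u=np.mgrid[:d.shape[0],:d.shape[1]]
    P=np.stack([(u-K[0,2])/K[0,0]*d,(v-K[1,2])/K[1,1]*d,d],-1)
    return (P-f['t'])@f['R']   # R^T (P-t)
E
python3 - <<'E'
from h import *
s=manip.read_state();print(s['t'],s['position'],s['ee_rot'].tolist() if hasattr(s['ee_rot'],'tolist') else s['ee_rot'],s['opening'])
ims=[]
for n in('scene','top'):
    f=grab(n);np.savez(n+'.npz',**f);cv2.imwrite(f'pics/{n}.png',f['color'][...,::-1]);print(n,f['K'][0,0],-f['R'].T@f['t'],f['R'].round(2).tolist())
E
```

```text
0.0 [ 0.22411837 -0.58317805  0.21023597] [[-0.0002689231924531778, 0.9334779400154205, 0.3586347211089351], [0.001039743471695024, 0.3586348012338921, -0.9334773689155188], [-0.9999994233067484, 0.00012185439586460144, -0.001067022809774923]] 0.085242794872891
scene 488.287004670572 [1.0413182  0.51006528 0.98387007] [[-0.73, 0.68, -0.02], [0.55, 0.58, -0.6], [-0.4, -0.45, -0.8]]
top 445.1935980059687 [ 0.52456789 -0.01574717  1.08519868] [[0.03, -1.0, -0.03], [-1.0, -0.03, -0.05], [0.05, 0.03, -1.0]]
```

View pics/scene.png

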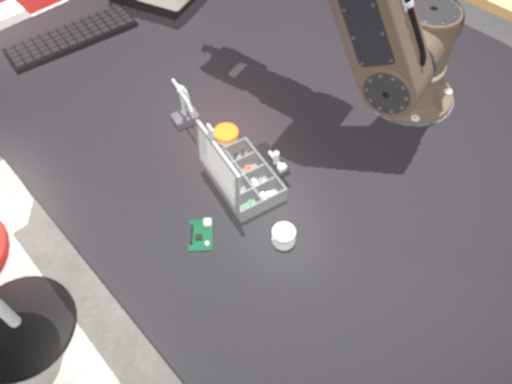

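View pics/top.png

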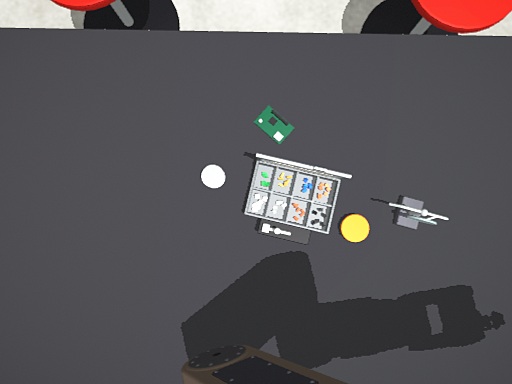

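The case is at about (293,195) in the top view, with the lid about upright at its far side. The sleeve is at (266,229), the tin at (355,228), the spool at (213,176), the board at (274,124) and the helper at (410,212).

```bash
python3 - <<'E'
from h import *
f=dict(np.load('top.npz'));P=pts(f);z=P[...,2]
print('bench z',np.median(z[300:330,30:100]))
m=np.zeros(z.shape,bool);m[140:250,235:345]=1
# rim/top of box
a=m&(z>.035)&(z<.056)
q=P[a][:,:2].astype(np.float32);r=cv2.minAreaRect(q*1000);print('box+ledge rect mm',r, cv2.boxPoints(r).round(0).tolist())
w=P[m&(z>.09)];w0=w
print('lid n',len(w),w.min(0),w.max(0))
g=dict(np.load('scene.npz'));Q=pts(g)
b=(Q[...,0]>.45)&(Q[...,0]<.8)&(Q[...,1]>-.25)&(Q[...,1]<.1)&(Q[...,2]>.075)&(Q[...,2]<.25)
v=Q[b];print('scene high',len(v),v.min(0),v.max(0))
k=(P[...,2]>.056)&(P[...,2]<.1)&m
n,l,st,c=cv2.connectedComponentsWithStats(k.astype(np.uint8))
for i in range(1,n):
  if st[i,4]>3: print(st[i],P[l==i].mean(0).round(4),P[l==i].max(0).round(4))
for nm,(u0,u1,v0,v1) in dict(spool=(195,232,158,195),tin=(335,375,210,248),board=(250,300,100,148),helper=(368,455,185,235)).items():
  s=P[v0:v1,u0:u1].reshape(-1,3);s=s[s[:,2]>.012];print(nm,s.min(0).round(3),s.max(0).round(3))
im=f['color'][140:255,230:390,::-1];cv2.imwrite('pics/c1.png',cv2.resize(im,None,fx=5,fy=5,interpolation=cv2.INTER_CUBIC))
E
```

```text
bench z 0.0005283303691077895
box+ledge rect mm ((551.7161254882812, -81.23253631591797), (200.20716857910156, 166.23765563964844), 78.08134460449219) [[450.0, -162.0], [612.0, -196.0], [654.0, -0.0], [491.0, 34.0]]
lid n 619 [ 0.52456789 -0.1868756   0.09005394] [6.51476236e-01 7.02704333e-04 1.08519868e+00]
scene high 1528 [ 0.48134217 -0.19720622  0.07505862] [0.65782041 0.00209618 0.20984428]
[257 159  10   4  12] [ 0.6482 -0.0136  0.0762] [ 0.6516 -0.0026  0.0961]
[268 162   6   2   6] [ 0.6435 -0.0331  0.081 ] [ 0.6461 -0.0276  0.0926]
[279 165   4   1   4] [ 0.6383 -0.0558  0.0821] [ 0.64   -0.053   0.0985]
[292 168   4   1   4] [ 0.6322 -0.0852  0.082 ] [ 0.6339 -0.083   0.0993]
[327 176  14   4  14] [ 0.6142 -0.1765  0.0758] [ 0.6181 -0.1644  0.0995]
[261 224  29  12 143] [ 0.4914 -0.0423  0.0652] [ 0.504  -0.0155  0.0881]
spool [ 0.525 -0.016  0.035] [0.64  0.13  1.085]
tin [ 0.469 -0.268  0.017] [ 0.53  -0.016  1.085]
board [ 0.525 -0.072  0.012] [ 7.800e-01 -1.000e-03  1.085e+00]
helper [ 0.498 -0.416  0.012] [ 0.578 -0.016  1.085]
```

View pics/c1.png

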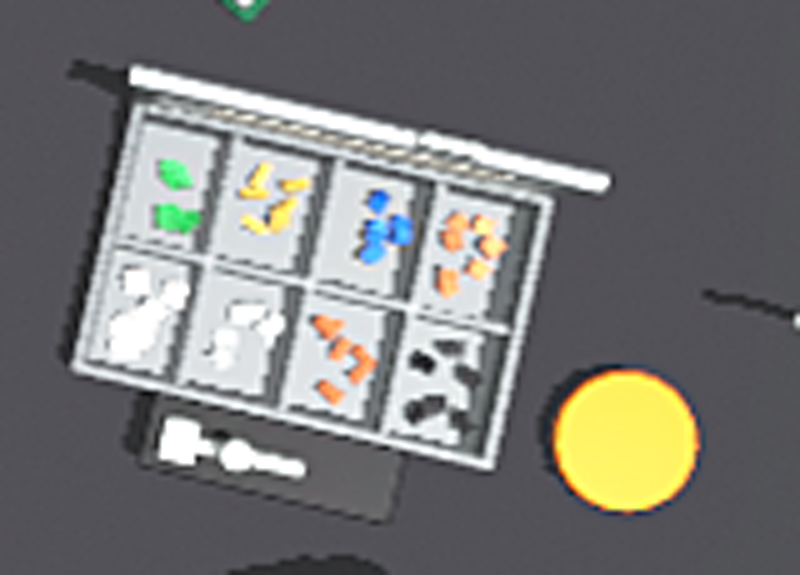

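The box rectangle is 200 x 166 mm, as it should be (130 + 36 by 200). This gives the case pose. Next I check the lid angle and knob in the case frame, and work out the approach.

```bash
cat >> h.py <<'E'
from scipy.spatial.transform import Rotation as Ro
CX=np.array([.9782,-.2079,0]);CY=np.array([.2079,.9782,0]);CZ=np.array([0,0,1.]);C=np.stack([CX,CY,CZ],1)
O=np.array([.5693,-.0849,0])
def tocase(X): return (np.asarray(X)-O)@C*1000
RT=np.stack([-CZ,CX,-CY],1)
def plan(*tg):
    s=manip.read_state();R=np.array(s['ee_rot']);p=np.array(s['position'])
    print('t',s['t'],'case tcp',tocase(p).round(1),'F',np.round(s['force'],1),'op',s['opening'])
    print('turn',Ro.from_matrix(R.T@RT).as_rotvec().round(3))
    for g in tg: print(g,'shift',((O+C@np.array(g)/1000-p)@R*1000).round(1))
E
python3 - <<'E'
from h import *
f=dict(np.load('scene.npz'));f2=dict(np.load('top.npz'))
for n,f in(('scene',f),('top',f2)):
    P=tocase(pts(f));z=P[...,2];x=P[...,0];y=P[...,1]
    m=(z>70)&(z<230)&(abs(y)<105)&(x>20)&(x<160)
    for a in range(70,220,20):
        k=m&(z>=a)&(z<a+20)
        if k.sum()>3: print(n,a,k.sum(),'x med',np.median(x[k]).round(1),np.percentile(x[k],[5,95]).round(1),'y',y[k].min().round(),y[k].max().round())
    k=(z>74)&(z<95)&(x<-60)&(x>-110)&(abs(y)<60);print('knob',k.sum(),P[k].mean(0).round(1))
    k=(z>54)&(z<70)&(x<-60)&(x>-110)&(y>33)&(y<60);print('sleeve',k.sum(),P[k].mean(0).round(1))
    k=(z>38)&(z<50)&(abs(y)<115)&(x>-72)&(x<64);print('rim y',P[k].min(0).round(1),P[k].max(0).round(1))
    k=(z>8)&(z<30)&(x>90)&(x<220)&(abs(y)<90);print('board',P[k].min(0).round(1) if k.any() else 0,P[k].max(0).round(1) if k.any() else 0)
plan((110,5,300),(110,5,160))
E
```

```text
scene 70 218 x med 68.7 [66.  69.8] y -100.0 102.0
scene 90 230 x med 67.3 [64.4 68.5] y -97.0 101.0
scene 110 242 x med 65.8 [64. 67.] y -95.0 102.0
scene 130 251 x med 64.4 [61.9 65.7] y -97.0 101.0
scene 150 242 x med 63.0 [60.8 64.4] y -98.0 102.0
scene 170 309 x med 59.6 [54.8 62.9] y -98.0 101.0
scene 190 54 x med 57.8 [54. 59.] y -46.0 -18.0
knob 33 [-85.8  18.6  81.8]
sleeve 58 [-84.8  45.1  59.7]
rim y [ -72.  -101.8   38. ] [ 63.4 102.2  49.8]
board [122.7  45.3   8. ] [192.   89.9  19.7]
top 70 34 x med 61.8 [61.2 62.9] y -89.0 90.0
top 90 38 x med 60.4 [59.7 61.3] y -90.0 97.0
top 110 42 x med 59.1 [58.2 59.9] y -91.0 99.0
top 130 56 x med 57.6 [56.9 58.4] y -92.0 96.0
top 150 45 x med 56.8 [55.8 57.4] y -93.0 91.0
top 170 374 x med 59.4 [55.8 63.6] y -99.0 100.0
top 190 39 x med 56.6 [54.5 59.4] y -45.0 -20.0
knob 30 [-84.6  17.7  83.4]
sleeve 64 [-85.3  43.1  61. ]
rim y [ -72.  -100.2   38. ] [ 63.9 100.1  50. ]
board [123.9  35.9   8. ] [193.5  89.8  20.8]
t 0.1 case tcp [-234.1 -559.2  210.3] F [ 0.5 -0.3  0. ] op 0.08533362666312294
turn [ 0.576 -0.001  0.   ]
(110, 5, 300) shift [ -89.4  595.9 -285.7]
(110, 5, 160) shift [  50.6  595.9 -285.5]
```

Both views agree with the given dimensions: the knob is at about (-85, 18.5, 83), the sleeve at y = 44 and the lug at z up to 207. The lid leans slightly forward at about 1.49 rad. I'll rise, close the fingers and go behind the lid.

Call:
drive_tool --series '[[1,[-41,0,0],[0.12,0,0]],[1,[-82,0,0],[0.24,0,0]],[1,[-90,36,-17],[0.36,0,0]],[1,[-90,73,-35],[0.48,0,0]],[1,[-90,110,-53],[0.576,0,0]]]' --squeeze 40

```text
t: 0.52
position: [0.3082, -0.4936, 0.3013]
ee_rot: [[0.001, 0.977, -0.215], [-0.001, -0.215, -0.977], [-1.0, 0.001, 0.001]]
force: [1.1, -0.2, -1.2]
opening: 0.0256
```

```bash
python3 -c "
from h import *
plan((110,5,300))"
```

```text
t 0.5167 case tcp [-170.4 -454.1  301.3] F [ 1.1 -0.2 -1.2] op 0.02563184545567298
turn [-0.008  0.001 -0.001]
(110, 5, 300) shift [   1.1  276.8 -461.2]
```

Call:
drive_tool --series '[[1,[0,21,-35],[-0.008,0,0]],[1,[0,42,-70],[-0.008,0,0]],[1,[0,63,-105],[-0.008,0,0]],[1,[0,84,-140],[-0.008,0,0]],[1,[0,105,-175],[-0.008,0,0]]]'

```text
t: 0.93
position: [0.4478, -0.3434, 0.3007]
ee_rot: [[-0.0, 0.98, -0.2], [0.0, -0.2, -0.98], [-1.0, -0.0, -0.0]]
force: [0.1, -0.9, -1.4]
opening: 0.0001
```

Call:
drive_tool --series '[[1,[0,21,-35],[0,0,0]],[1,[0,42,-70],[0,0,0]],[1,[0,63,-105],[0,0,0]],[1,[0,84,-140],[0,0,0]],[1,[0,105,-175],[0,0,0]]]'

```text
t: 1.35
position: [0.5857, -0.1928, 0.3006]
ee_rot: [[-0.0, 0.98, -0.2], [0.0, -0.2, -0.98], [-1.0, -0.0, -0.0]]
force: [-0.3, -0.4, 0.4]
opening: 0.0001
```

```bash
python3 -c "
from h import *
plan((110,5,300),(110,5,160))"
```

```text
t 1.35 case tcp [  38.5 -102.1  300.6] F [-0.3 -0.4  0.4] op 8.776042002251941e-05
turn [0.008 0.    0.   ]
(110, 5, 300) shift [   0.5   72.4 -106.5]
(110, 5, 160) shift [ 140.5   72.5 -106.5]
```

Call:
drive_tool --series '[[1,[0,24,-30],[0.008,0,0]],[1,[0,48,-60],[0.008,0,0]],[1,[0,72,-90],[0.008,0,0]],[1,[0,72,-106],[0.008,0,0]],[1,[20,72,-106],[0.008,0,0]]]'

```text
t: 1.77
position: [0.6787, -0.1019, 0.2829]
ee_rot: [[0.004, 0.979, -0.204], [-0.001, -0.204, -0.979], [-1.0, 0.004, -0.0]]
force: [0.2, 0.2, 0.0]
opening: 0.0004
```

Call:
drive_tool --series '[[1,[30,0,0],[0,0,0]],[1,[60,0,0],[0,0,0]],[1,[90,0,0],[0,0,0]],[1,[115,0,0],[0,0,0]],[1,[120,0,0],[0,0,0]]]'

```text
t: 2.18
position: [0.6744, -0.1048, 0.156]
ee_rot: [[-0.007, 0.978, -0.208], [0.002, -0.208, -0.978], [-1.0, -0.007, -0.0]]
force: [0.3, 0.4, -0.5]
opening: 0.0002
```

```bash
python3 - <<'E'
from h import *
plan((84,5,160))
f=grab('scene');cv2.imwrite('pics/s2.png',cv2.resize(f['color'][90:290,130:330,::-1],None,fx=3,fy=3))
E
```

```text
t 2.1833 case tcp [106.9   2.4 156. ] F [ 0.3  0.4 -0.5] op 0.00019262799317978178
turn [ 0.    -0.     0.007]
(84, 5, 160) shift [ -3.8 -22.9  -2.6]
```

View pics/s2.png

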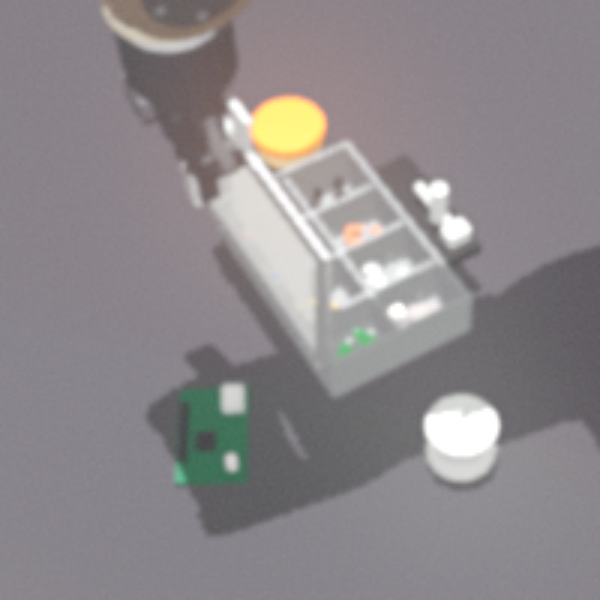

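The closed fingers are behind the lid at (205,195), with the lid upright and the board and tin clear. I'll start the arc push slowly.

Call:
drive_tool --series '[[1,[-4,-12,0],[0,0,0.007]],[1,[-4,-24,0],[0,0,0.007]],[1,[-4,-33,0],[0,0,0.007]],[1,[-3,-43,0],[0,0,0.007]],[1,[-2,-53,0],[0,0,0.007]]]'

```text
t: 2.65
position: [0.6246, -0.0942, 0.1643]
ee_rot: [[0.009, 0.978, -0.208], [-0.002, -0.208, -0.978], [-1.0, 0.009, 0.0]]
force: [0.6, 0.4, 0.0]
opening: -0.0
```

```bash
python3 - <<'E'
from h import *
plan((54,3,158))
f=grab('scene');cv2.imwrite('pics/s3.png',cv2.resize(f['color'][90:290,130:330,::-1],None,fx=3,fy=3))
E
```

```text
t 2.65 case tcp [ 56.    2.4 164.3] F [0.6 0.4 0. ] op -4.796719456009684e-05
turn [ 0.     0.    -0.009]
(54, 3, 158) shift [ 6.3 -2.1 -0.6]
```

View pics/s3.png

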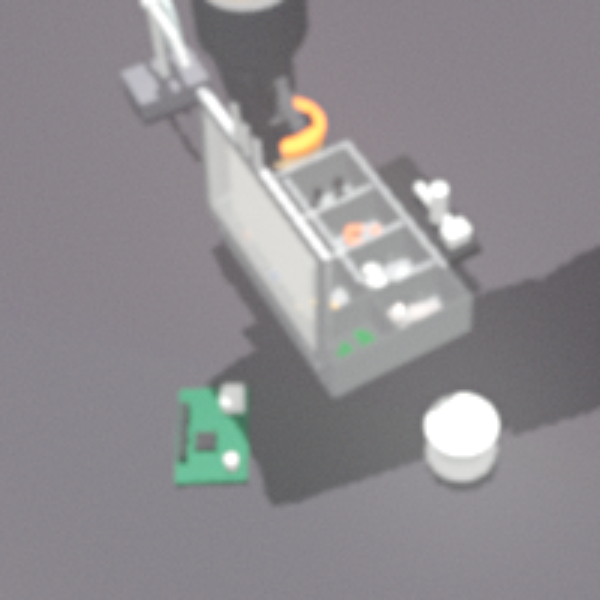

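The lid looks about upright still, with the fingertips right at its top edge. I'll measure the lid and where the TCP projects.

```bash
python3 - <<'E'
from h import *
s=manip.read_state();p=np.array(s['position'])
for n in('scene','top'):
    f=grab(n);P=tocase(pts(f));z=P[...,2];x=P[...,0];y=P[...,1]
    q=f['K']@(f['R']@p+f['t']);q=q[:2]/q[2];print(n,'tcp px',q,'crop',(q-[130,90])*3)
    for ys in((60,98),(-98,-60)):
      for a in range(80,190,20):
        k=(z>=a)&(z<a+20)&(y>ys[0])&(y<ys[1])&(x>-40)&(x<120)
        if k.sum()>3: print(ys,a,k.sum(),np.median(x[k]).round(1))
    k=(z>160)&(z<230)&(y>-46)&(y<40)&(x>20)&(x<110)
    for a in range(-46,40,8):
      kk=k&(y>=a)&(y<a+8); print(a,kk.sum(),P[kk].min(0).round(),P[kk].max(0).round()) if kk.any() else 0
    if n=='top': cv2.imwrite('pics/t3.png',cv2.resize(f['color'][110:250,230:350,::-1],None,fx=5,fy=4))
E
```

```text
scene tcp px [219.6674439  149.88879027] crop [269.0023317  179.66637081]
(60, 98) 80 47 67.8
(60, 98) 100 45 66.4
(60, 98) 120 57 65.0
(60, 98) 140 54 63.3
(60, 98) 160 87 61.1
(-98, -60) 80 39 68.3
(-98, -60) 100 35 66.6
(-98, -60) 120 42 65.5
(-98, -60) 140 41 64.0
(-98, -60) 160 68 61.7
-46 25 [ 57. -46. 162.] [ 63. -38. 208.]
-38 30 [ 56. -38. 161.] [ 63. -30. 209.]
-30 21 [ 58. -30. 161.] [ 64. -23. 208.]
-22 21 [ 57. -22. 164.] [ 64. -14. 203.]
-14 13 [ 60. -14. 161.] [ 64.  -6. 229.]
-6 27 [ 60.  -4. 161.] [ 66.   1. 229.]
2 50 [ 41.   2. 161.] [ 66.  10. 228.]
10 66 [ 43.  10. 163.] [ 65.  18. 230.]
18 20 [ 55.  18. 161.] [ 63.  26. 213.]
26 17 [ 55.  27. 161.] [ 63.  34. 177.]
34 13 [ 56.  35. 164.] [ 63.  39. 178.]
top tcp px [300.36441813 168.33077299] crop [511.09325439 234.99231898]
(60, 98) 80 6 61.3
(60, 98) 100 5 59.8
(60, 98) 140 8 57.3
(60, 98) 160 53 58.8
```

```bash
python3 - <<'E'
from h import *
f=grab('scene');cv2.imwrite('pics/s4.png',cv2.resize(f['color'][110:180,180:255,::-1],None,fx=8,fy=8,interpolation=cv2.INTER_CUBIC))
P=tocase(pts(f))
sub=P[128:162:2,206:234:2]
for r in sub: print(' '.join('%4d/%4d'%(a[0],a[2]) for a in r))
E
```

```text
-8/   0   57/ 198   66/ 233   70/ 254   68/ 256   62/ 251   59/ 252   54/ 247   46/ 236   58/ 276   57/ 281   53/ 280   48/ 278   44/ 276
  55/ 172   59/ 195   67/ 229   65/ 231   67/ 247   64/ 250   56/ 236   66/ 272   63/ 272   59/ 271   58/ 279   55/ 279   52/ 279   47/ 275
  59/ 175   59/ 186   58/ 193   64/ 221   65/ 236   62/ 237   60/ 240   56/ 240   65/ 273   64/ 278   60/ 277   57/ 278   53/ 276   48/ 273
  62/ 175   60/ 180   59/ 188   64/ 215   66/ 230   64/ 234   65/ 247   66/ 260   65/ 266   65/ 275   62/ 276   57/ 272   52/ 268  -47/  27
  62/ 168   61/ 175   59/ 182   59/ 192   64/ 218   65/ 229   66/ 242   66/ 253   66/ 261   65/ 268   60/ 262   45/ 235  -39/  27  -43/  28
  62/ 159   63/ 172   60/ 175   59/ 184   64/ 210   62/ 213   65/ 233   65/ 243   65/ 251   44/ 205  -27/  25  -32/  25  -38/  22  -41/  26
  63/ 154   63/ 164   62/ 174   59/ 177   65/ 204   62/ 206   61/ 213   57/ 212   51/ 207   45/ 199  -23/  29  -28/  26  -33/  24  -38/  25
  64/ 147   63/ 157   62/ 164   61/ 175   65/ 197   63/ 203   61/ 206   57/ 204   51/ 198   46/ 196  -23/  19  -28/  17  -
[... 577 characters left out ...]

  65/ 107   65/ 120   64/ 130   64/ 139   63/ 149   63/ 160   63/ 173   60/ 174   56/ 174    2/  30   -1/  33   -8/  25  -14/  21  -20/  17
  67/ 103   66/ 112   65/ 123   64/ 132   64/ 144   63/ 152   61/ 160   62/ 174   59/ 174   55/ 174    0/  30    0/  38  -13/  14  -20/   9
  68/  97   68/ 109   65/ 114   64/ 124   64/ 136   63/ 145   63/ 155   63/ 166   62/ 176   58/ 176   54/ 174    0/  30   -1/  38  -19/   0
  68/  88   67/  99   66/ 109   66/ 120   65/ 131   63/ 136   64/ 150   62/ 156   62/ 167   61/ 174   57/ 173    0/  22    0/  34   -2/  40
  68/  79   68/  92   67/ 101   66/ 110   65/ 122   65/ 132   63/ 139   63/ 150   62/ 159   61/ 169   61/ 177   56/ 175    0/  27    0/  38
```

View pics/s4.png

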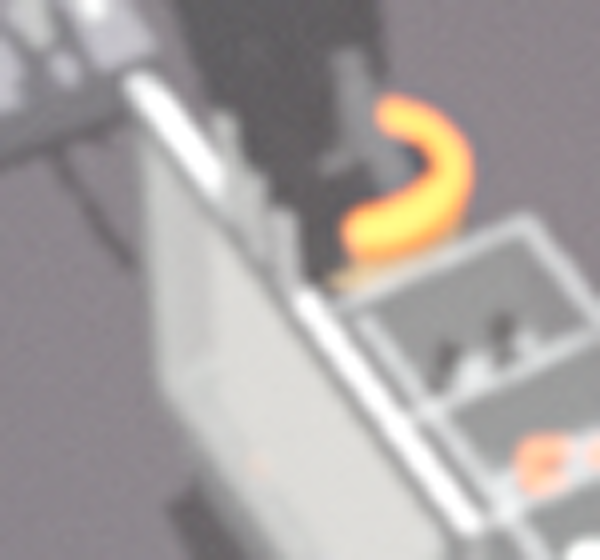

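The fingers seem to have passed over the top edge instead of against the face, although the TCP reads z = 164 and the edge is at 175. I'll back off and measure where the tips really are.

Call:
drive_tool --series '[[1,[0,20,0],[0,0,-0.004]],[1,[0,40,0],[0,0,-0.009]],[1,[0,50,0],[0,0,-0.009]],[1,[0,50,0],[0,0,-0.009]],[1,[0,50,0],[0,0,-0.009]]]'

```text
t: 3.27
position: [0.6737, -0.1046, 0.1629]
ee_rot: [[-0.002, 0.978, -0.208], [0.0, -0.208, -0.978], [-1.0, -0.002, 0.0]]
force: [0.3, -0.3, 0.2]
opening: 0.0001
```

```bash
python3 - <<'E'
from h import *
plan()
p=np.array(manip.read_state()['position'])
f=grab('scene');P=tocase(pts(f));q=f['K']@(f['R']@p+f['t']);q=q[:2]/q[2];print(q)
x,y,z=P[...,0],P[...,1],P[...,2]
k=(x>80)&(x<140)&(abs(y)<60)&(z>100)&(z<260)
for a in range(130,240,8):
    kk=k&(z>=a)&(z<a+8)
    if kk.any(): print(a,kk.sum(),P[kk].min(0).round(),P[kk].max(0).round())
im=f['color'][100:185,165:265,::-1].copy();im=cv2.resize(im,None,fx=6,fy=6,interpolation=cv2.INTER_CUBIC)
cv2.drawMarker(im,tuple(int(v) for v in (q-[165,100])*6),(0,0,255));cv2.imwrite('pics/s5.png',im)
E
```

```text
t 3.2667 case tcp [106.3   2.4 162.9] F [ 0.3 -0.3  0.2] op 0.00010473378844868979
turn [0.    0.    0.002]
[198.97501054 159.49098673]
178 3 [100.   8. 184.] [112.   9. 186.]
186 15 [ 94.  -1. 187.] [116.  16. 194.]
194 26 [ 95.  -5. 194.] [116.  18. 202.]
202 28 [ 98.  -0. 202.] [116.  19. 210.]
210 9 [101.  -2. 210.] [116.  18. 216.]
218 7 [115.  -3. 219.] [117.  16. 226.]
226 21 [ 97. -24. 227.] [119.  35. 234.]
234 32 [ 94. -34. 234.] [119.  40. 242.]
```

View pics/s5.png

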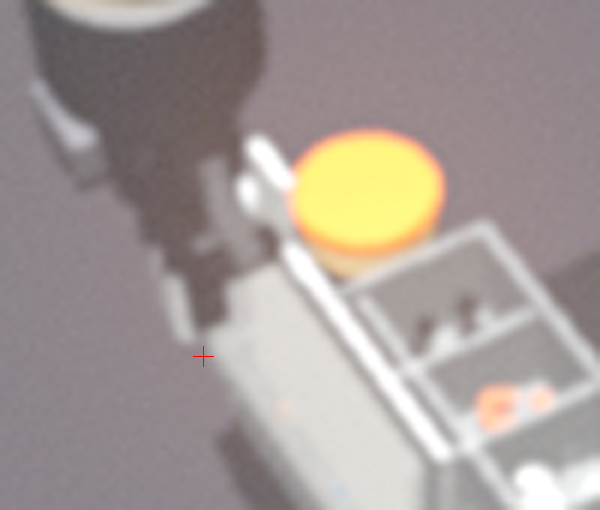

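The image shows the shut tips ending about 20 mm above the reported TCP (z ≈ 184 against 163, marker at (203,356)), so the first pass only skimmed the edge. I'll go 23 mm lower, shift to y = +35 to clear the lug, and push again.

Call:
drive_tool --series '[[1,[0,0,-20],[0,0,0.002]],[1,[12,0,-33],[0,0,0.002]],[1,[23,0,-33],[0,0,0.002]],[1,[23,-12,-33],[0,0,0.002]],[1,[23,-24,-33],[0,0,0.002]]]'

```text
t: 3.73
position: [0.6557, -0.0669, 0.138]
ee_rot: [[-0.003, 0.978, -0.207], [0.0, -0.207, -0.978], [-1.0, -0.003, 0.0]]
force: [1.0, -0.6, 0.0]
opening: 0.0002
```

Call:
drive_tool --series '[[1,[0,-8,0],[0,0,0]],[1,[1,-16,0],[0,0,0]],[1,[2,-26,0],[0,0,0]],[1,[4,-36,0],[0,0,0]],[1,[7,-46,0],[0,0,0]]]'

```text
t: 4.15
position: [0.6115, -0.0579, 0.1331]
ee_rot: [[0.001, 0.978, -0.208], [-0.0, -0.208, -0.978], [-1.0, 0.001, 0.0]]
force: [2.0, -0.2, 0.2]
opening: -0.0
```

```bash
cat >> h.py <<'E'
def lid():
    f=grab('scene');P=tocase(pts(f));x,y,z=P[...,0],P[...,1],P[...,2]
    for ys in((-98,-55),(-45,-20),(60,98)):
        k=(y>ys[0])&(y<ys[1])&(z>56)&(z<215)&(x<75)&(x>-110)
        if k.sum()>5: 
            i=np.argmax(z[k]);j=np.argmin(x[k]);print('lid',ys,k.sum(),'top',P[k][i].round(),'minx',P[k][j].round())
    return f
E
python3 -c "
from h import *
plan();f=lid();cv2.imwrite('pics/s6.png',cv2.resize(f['color'][90:250,165:325,::-1],None,fx=3,fy=3))"
```

```text
t 4.15 case tcp [ 35.6  35.2 133.1] F [ 2.  -0.2  0.2] op -2.636214171934889e-06
turn [ 0.     0.    -0.001]
lid (-98, -55) 434 top [ 22. -96. 164.] minx [ 22. -74. 156.]
lid (-45, -20) 235 top [ 26. -27. 150.] minx [ 25. -30. 143.]
lid (60, 98) 559 top [ 46.  77. 215.] minx [ 11.  89. 163.]
```

View pics/s6.png

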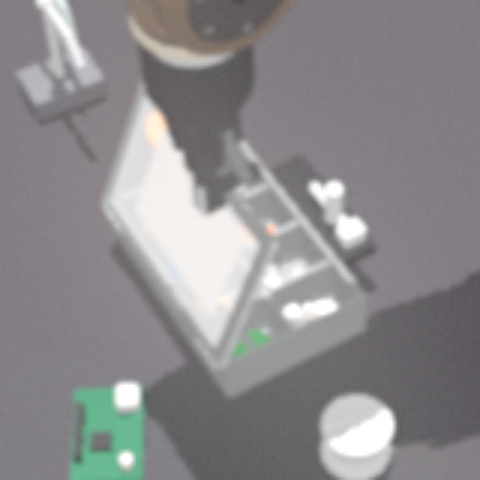

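The lid is following: it is at about 65° with 2 N of push. I'll keep going along the arc.

Call:
drive_tool --series '[[1,[5,-10,0],[0,0,0]],[1,[9,-19,0],[0,0,0]],[1,[15,-28,0],[0,0,0]],[1,[21,-36,0],[0,0,0]],[1,[28,-43,0],[0,0,0]]]'

```text
t: 4.62
position: [0.5695, -0.0488, 0.105]
ee_rot: [[0.001, 0.978, -0.208], [-0.0, -0.208, -0.978], [-1.0, 0.001, 0.0]]
force: [0.6, -0.4, 1.3]
opening: -0.0001
```

Call:
drive_tool --series '[[1,[7,-6,0],[0,0,0]],[1,[15,-12,0],[0,0,0]],[1,[24,-17,0],[0,0,0]],[1,[30,-20,0],[0,0,0]],[1,[30,-20,0],[0,0,0]]]'

```text
t: 5.03
position: [0.5492, -0.0444, 0.0738]
ee_rot: [[-0.002, 0.978, -0.208], [0.0, -0.208, -0.978], [-1.0, -0.002, 0.0]]
force: [-0.8, -0.1, 0.1]
opening: -0.0002
```

```bash
python3 -c "
from h import *
plan();f=lid()"
```

```text
t 5.0333 case tcp [-28.1  35.4  73.8] F [-0.8 -0.1  0.1] op -0.00018257322601236754
turn [0.    0.    0.002]
lid (-98, -55) 625 top [-49. -94. 101.] minx [-52. -96. 101.]
lid (-45, -20) 351 top [-17. -25. 185.] minx [-39. -42.  95.]
lid (60, 98) 968 top [-26.  75. 215.] minx [-56.  92.  97.]
```

The free edge is now at z = 101 (about 22°). I'll finish gently.

Call:
drive_tool --series '[[1,[7,-2,0],[0,0,0]],[1,[14,-4,0],[0,0,0]],[1,[20,-6,0],[0,0,0]],[1,[26,-7,0],[0,0,0]],[1,[31,-8,0],[0,0,0]]]'

```text
t: 5.5
position: [0.5421, -0.0429, 0.0434]
ee_rot: [[-0.001, 0.978, -0.208], [0.0, -0.208, -0.978], [-1.0, -0.001, 0.0]]
force: [-0.3, -0.5, 1.0]
opening: 0.0
```

Call:
drive_tool --series '[[1,[3,0,0],[0,0,0]],[1,[6,0,0],[0,0,0]],[1,[9,0,0],[0,0,0]],[1,[11,0,0],[0,0,0]],[1,[11,0,0],[0,0,0]]]'

```text
t: 5.92
position: [0.5425, -0.043, 0.0329]
ee_rot: [[-0.0, 0.978, -0.208], [-0.0, -0.208, -0.978], [-1.0, -0.0, 0.0]]
force: [0.7, 0.3, 0.4]
opening: 0.0001
```

```bash
python3 -c "
from h import *
plan();f=lid()"
```

```text
t 5.9167 case tcp [-35.   35.4  32.9] F [0.7 0.3 0.4] op 9.256005294988343e-05
turn [0. 0. 0.]
lid (-98, -55) 45 top [-12. -90.  58.] minx [-58. -88.  56.]
lid (-45, -20) 26 top [-24. -23. 142.] minx [-38. -33.  56.]
lid (60, 98) 512 top [-32.  72. 215.] minx [-61.  76.  57.]
```

Call:
drive_tool --series '[[1,[2,0,0],[0,0,0]],[1,[4,0,0],[0,0,0]],[1,[5,0,0],[0,0,0]],[1,[5,0,0],[0,0,0]],[1,[5,0,0],[0,0,0]]]'

```text
t: 6.38
position: [0.5429, -0.043, 0.0319]
ee_rot: [[0.003, 0.978, -0.207], [-0.001, -0.207, -0.978], [-1.0, 0.003, 0.0]]
force: [-13.1, 2.1, 48.5]
opening: -0.0
```

It is firmly seated: the position stopped at 31.9 and the force rose to 48 N, which also puts the tip offset at 21 mm. I'll lift off and look.

Call:
drive_tool --series '[[1,[-8,0,0],[0,0,0]],[1,[-30,0,0],[0,0,0]],[1,[-65,0,0],[0,0,0]],[1,[-90,0,0],[0,0,0]],[1,[-90,0,0],[0,0,0]]]'

```text
t: 6.8
position: [0.5445, -0.0433, 0.1229]
ee_rot: [[0.007, 0.978, -0.208], [-0.002, -0.208, -0.978], [-1.0, 0.008, 0.0]]
force: [0.4, 0.5, -0.2]
opening: 0.0001
```

```bash
python3 - <<'E'
from h import *
f=grab('scene');P=tocase(pts(f));x,y,z=P[...,0],P[...,1],P[...,2]
for a,b in((-60,-35),(-30,0),(5,30),(35,60)):
    k=(x>a)&(x<b)&(y<-50)&(y>-97)&(z>35)&(z<90);k2=(x>a)&(x<b)&(y>80)&(y<97)&(z>35)&(z<90)
    print(a,np.median(z[k]).round(1),np.median(z[k2]).round(1))
k=(z>74)&(z<95)&(x<-60)&(x>-110)&(abs(y)<60);print('knob',k.sum(),P[k].mean(0).round(1))
k=(z>54)&(z<70)&(x<-60)&(x>-110)&(y>33)&(y<60);print('sleeve',k.sum(),P[k].mean(0).round(1))
k=(z>46)&(z<60)&(abs(y)<115)&(x>-64)&(x<90);print('lid ext',np.percentile(P[k],[1,99],axis=0).round(1))
plan((-85,70,110),(-85,60,50),(-85,50,50))
cv2.imwrite('pics/s7.png',cv2.resize(f['color'][90:250,165:325,::-1],None,fx=3,fy=3))
E
```

```text
-60 53.1 53.6
-30 53.4 53.2
5 53.3 53.3
35 53.0 52.8
knob 35 [-85.8  19.   81.5]
sleeve 64 [-81.7  45.2  59.8]
lid ext [[-62.8 -97.4  47.2]
 [ 68.2 100.   57.4]]
t 6.85 case tcp [-33.8  35.5 120.6] F [0.  0.3 0.6] op 0.000226948086930112
turn [ 0.    -0.    -0.005]
(-85, 70, 110) shift [ 10.4 -51.2 -34.5]
(-85, 60, 50) shift [ 70.3 -51.5 -24.5]
(-85, 50, 50) shift [ 70.3 -51.5 -14.5]
```

View pics/s7.png

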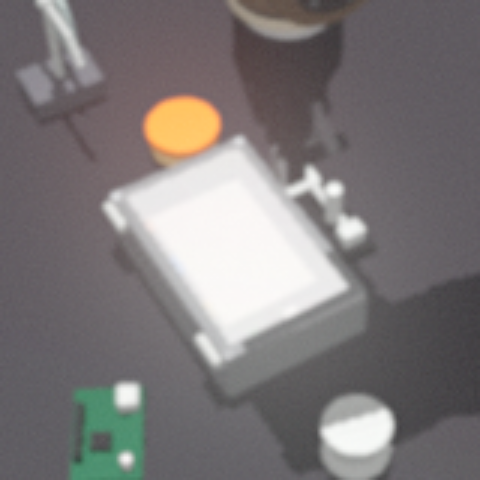

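The lid is flat at 53 mm everywhere, and the knob at (335,195) is unmoved. Next I go to the +y side of the knob, with the tips above the sleeve.

Call:
drive_tool --series '[[1,[0,-20,-28],[0,0,-0.005]],[1,[0,-51,-28],[0,0,-0.005]],[1,[25,-51,-28],[0,0,-0.005]],[1,[55,-51,-28],[0,0,-0.005]],[1,[73,-51,-28],[0,0,-0.005]]]'

```text
t: 7.27
position: [0.4971, -0.0047, 0.0428]
ee_rot: [[-0.007, 0.978, -0.207], [0.001, -0.207, -0.978], [-1.0, -0.007, 0.0]]
force: [-0.1, 0.7, -0.9]
opening: 0.0001
```

Call:
drive_tool --series '[[1,[0,0,0],[0,0,0]],[1,[0,0,6],[0,0,0]],[1,[0,0,12],[0,0,0]],[1,[0,0,18],[0,0,0]],[1,[0,0,24],[0,0,0]]]'

```text
t: 7.68
position: [0.4937, -0.0294, 0.0461]
ee_rot: [[-0.003, 0.978, -0.208], [0.001, -0.208, -0.978], [-1.0, -0.003, 0.0]]
force: [-0.5, -0.0, 0.2]
opening: -0.0001
```

```bash
cat >> h.py <<'E'
def knob():
    for n in('scene','top'):
        f=grab(n);P=tocase(pts(f));x,y,z=P[...,0],P[...,1],P[...,2]
        for nm,k in(('knob',(z>76)&(z<90)&(x<-70)&(x>-100)&(y>-30)&(y<28)),('sleeve',(z>56)&(z<66)&(x<-60)&(x>-110)&(y>33)&(y<60)),('lid',(z>48)&(z<60)&(abs(y)<115)&(x>-64)&(x<90))):
            print(n,nm,k.sum(),np.median(P[k],0).round(1) if k.any() else '')
    return f
E
python3 -c "
from h import *
plan((-85,11,46));knob()"
```

```text
t 7.6833 case tcp [-85.5  38.6  46.1] F [-0.5 -0.   0.2] op -8.687926900084335e-05
turn [-0.     0.     0.003]
(-85, 11, 46) shift [ 0.1  0.5 27.6]
scene knob 8 [-81.3  18.2  83.1]
scene sleeve 37 [-84.1  47.3  60.4]
scene lid 3393 [ 2.8  8.2 53.1]
top knob 0 
top sleeve 0 
top lid 3938 [13.1 -6.1 53.2]
```

Call:
drive_tool --series '[[1,[0,0,5],[0,0,0]],[1,[0,0,10],[0,0,0]],[1,[0,0,15],[0,0,0]],[1,[0,0,20],[0,0,0]],[1,[0,0,24],[0,0,0]]]'

```text
t: 8.2
position: [0.4884, -0.0525, 0.0452]
ee_rot: [[-0.005, 0.978, -0.208], [0.001, -0.208, -0.978], [-1.0, -0.005, 0.0]]
force: [0.8, 0.8, 1.2]
opening: -0.0003
```

Call:
drive_tool --series '[[1,[0,0,2],[0,0,0]],[1,[0,0,4],[0,0,0]],[1,[0,0,5],[0,0,0]],[1,[0,0,6],[0,0,0]],[1,[0,0,6],[0,0,0]]]'

```text
t: 8.62
position: [0.4872, -0.0579, 0.0452]
ee_rot: [[-0.005, 0.978, -0.208], [0.001, -0.208, -0.978], [-1.0, -0.005, 0.0]]
force: [1.6, 0.8, 0.6]
opening: -0.0
```

```bash
python3 -c "
from h import *
plan((-85,11,46));knob()"
```

```text
t 8.6167 case tcp [-86.    9.4  45.2] F [1.6 0.8 0.6] op -1.6335331224754648e-06
turn [0.    0.    0.005]
(-85, 11, 46) shift [-0.8  1.  -1.6]
scene knob 50 [-81.1  16.8  82.9]
scene sleeve 47 [-85.4  45.8  60.5]
scene lid 3403 [ 2.9  8.5 53.2]
top knob 0 
top sleeve 0 
top lid 3836 [14.6  1.2 53.3]
```

Call:
drive_tool --series '[[1,[0,0,2],[0,0,0]],[1,[0,0,4],[0,0,0]],[1,[0,0,5],[0,0,0]],[1,[0,0,6],[0,0,0]],[1,[0,0,6],[0,0,0]]]'

```text
t: 9.13
position: [0.4857, -0.0632, 0.0451]
ee_rot: [[-0.005, 0.978, -0.208], [0.002, -0.208, -0.978], [-1.0, -0.005, -0.0]]
force: [1.3, 6.1, 1.5]
opening: 0.0002
```

```bash
python3 - <<'E'
from h import *
plan();f=grab('scene');cv2.imwrite('pics/s8.png',cv2.resize(f['color'][120:200,220:320,::-1],None,fx=6,fy=6,interpolation=cv2.INTER_CUBIC))
E
```

```text
t 9.1333 case tcp [-86.3   3.9  45.1] F [1.3 6.1 1.5] op 0.00015692003263812846
turn [ 0.    -0.     0.005]
```

View pics/s8.png

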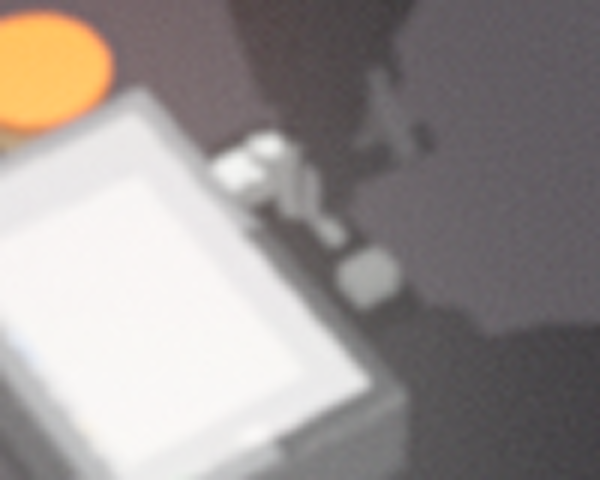

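The push force has jumped to 6 N, and the knob at (265,150) sits by the lug, so it is at the end stop. I'll back off and check.

Call:
drive_tool --series '[[1,[0,0,1],[0,0,0]],[1,[0,0,-10],[0,0,0]],[1,[0,0,-25],[0,0,0]],[1,[-20,0,-25],[0,0,0]],[1,[-55,0,-25],[0,0,0]]]'

```text
t: 9.6
position: [0.4899, -0.038, 0.0983]
ee_rot: [[-0.011, 0.978, -0.207], [0.002, -0.207, -0.978], [-1.0, -0.011, 0.0]]
force: [0.7, 0.3, -0.4]
opening: 0.0
```

Call:
drive_tool --series '[[1,[-40,0,-35],[0,0,0]],[1,[-80,0,-70],[0,0,0]],[1,[-80,0,-105],[0,0,0]],[1,[-80,0,-140],[0,0,0]],[1,[-80,0,-160],[0,0,0]]]'

```text
t: 10.02
position: [0.5256, 0.1207, 0.1818]
ee_rot: [[-0.002, 0.978, -0.207], [0.001, -0.207, -0.978], [-1.0, -0.002, -0.001]]
force: [-0.1, -0.4, -0.3]
opening: -0.0
```

```bash
python3 - <<'E'
from h import *
plan();f=knob()
P=pts(f);z=P[...,2]
m=np.zeros(z.shape,bool);m[140:250,235:345]=1
a=m&(z>.044)&(z<.056);print('case rect',cv2.minAreaRect((P[a][:,:2]*1000).astype(np.float32)))
g=dict(np.load('top.npz'));P0=pts(g)
for nm,(u0,u1,v0,v1),lo,hi in(('spool',(195,232,158,195),.03,.05),('tin',(335,375,210,248),.018,.04),('board',(250,300,100,148),.006,.03),('helper',(368,455,185,235),.01,.2)):
  for Q in(P0,P):
    s=Q[v0:v1,u0:u1].reshape(-1,3);s=s[(s[:,2]>lo)&(s[:,2]<hi)];print(nm,np.median(s,0).round(4),len(s))
cv2.imwrite('pics/t9.png',cv2.resize(f['color'][100:260,195:455,::-1],None,fx=3,fy=3,interpolation=cv2.INTER_CUBIC))
E
```

```text
t 10.0167 case tcp [-85.5 192.1 181.8] F [-0.1 -0.4 -0.3] op -1.7732336981053337e-05
turn [ 0.001 -0.001  0.002]
scene knob 29 [-84.4 -14.5  82.1]
scene sleeve 46 [-86.9  40.7  60.2]
scene lid 3369 [ 2.5  4.8 53.2]
top knob 32 [-85.1 -16.1  83.3]
top sleeve 50 [-86.8  39.8  60.9]
top lid 4789 [ 0.9 -4.  53.2]
case rect ((554.3610229492188, -84.60061645507812), (200.12240600585938, 173.6156463623047), 80.66765594482422)
spool [0.6133 0.1038 0.0404] 400
spool [0.6173 0.1007 0.0405] 335
tin [ 0.4995 -0.2346  0.026 ] 610
tin [ 0.4995 -0.2346  0.0259] 612
board [ 0.7474 -0.0412  0.0083] 404
board [ 0.7484 -0.0411  0.0082] 411
helper [ 0.5358 -0.3611  0.0257] 888
helper [ 0.5358 -0.361   0.0257] 884
```

View pics/t9.png

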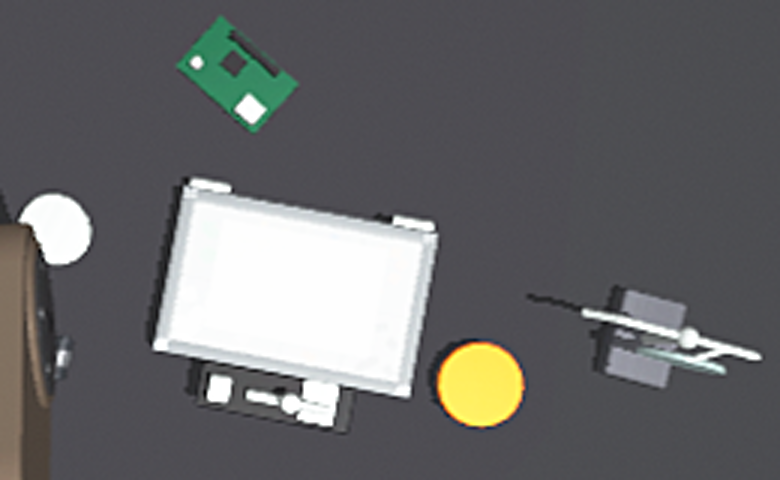

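The knob has moved about 29-30 mm relative to the sleeve. The lid is flat, the case moved about 4 mm, and the bystanders are where they were. Handing in.

```bash
python3 -c "
from cell import manip
print(manip.hand_in())"
```

```text
the job is handed in; nothing more can be done
None
```

I pushed the lid shut from behind with the closed fingertips, then pushed the bolt knob towards -y until it hit its end stop. I backed the arm well clear and handed the job in at about 10 s; no verdict was reported.

**Last checks**
- **Lid:** its upper face measures about 53 mm everywhere, so it is fully shut. The last measured stage of closing ran at roughly 1 rad/s or less.
- **Bolt:** the knob moved 28.7 mm (scene camera) and 30.5 mm (top camera) relative to the sleeve, and the push force rose to 6 N at the stop.
- **Case:** it moved about 4 mm, judged by how far the sleeve shifted.
- **Bystanders:** tin, board and helper moved 1 mm or less. The spool reading shifted about 5 mm, but the arm partly hid it and never came near it.

**What went wrong or disagreed**
- **First push missed:** it only skimmed over the lid's edge, because the shut fingertips end about 20 mm short of the reported TCP. I measured this and corrected for it.
- **Hard final press:** the last press on the shut lid briefly reached 48 N on the fingertips, more than I intended. It was below the 120 N wrist limit, and the 40 N limit is stated for the arm and gripper body.
- **Outline check:** the final rectangle around the case came out 174 mm deep instead of 166, probably because the lid's hinges now count in the outline.

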